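Switch the vial diverter and feed the waiting vials down the other chute

TASK

The seesaw gate of the vial diverter is still tipped to the chute of the last lot: push down its raised end with a fingertip so that it rocks over to the other side. Then push the red post of the feed slide fully sideways so that all three waiting vials roll down into that other chute, and push the slide fully shut again, ready for the next load. Only push, gently, without gripping or lifting anything; do not touch the vials, and leave the loupe, the carton and the tweezers on the bench where they are.

Things in the scene. Friction and masses are not known exactly. Their poses are not given: they have to be found in the camera images.
- vial_chute: Bench vial diverter, bolted down, 424 mm wide (its y), 84 mm deep (its x). Origin: centre of its underside on the bench; x to its back, y to its left seen from the robot's side, z up. In the middle stand two white brackets, y +-34 mm, up to 136 mm high, outer faces at x +-41 mm
- throat_top (a point): centre of the open top of the clear feed throat between the brackets, 178 mm above the bench; the throat is 34 mm wide (y) and 73 mm deep (x) outside; the three vials in it reach up to 189 mm. The seesaw gate lies below it
- chute_left (a point): floor of the left chute, at its middle: it slopes outwards from y 95 to 205 mm in the diverter's frame, 63 mm wide inside, with side and end walls 46 mm high; vials collect side by side against its end wall, their axes along x
- chute_right (a point): the same for the right chute, y -95 to -205 mm
- gate (a joint): Seesaw gate: steel trough 210 mm long (diverter's y), 66 mm wide, on a shaft along the diverter's x at y 0, z 42 mm, 25 mm under its floor. In rad: +0.28 = left (+y) end up, vials roll right; -0.28 = right end up, vials roll left; starts on either stop. Top-heavy: under 1 N on the raised end moves it; once clearly past level it falls to the other stop and stays
- gate_pad_left (a point): middle of the blue ribbed finger pad, 50 mm (x) by 26 mm (y), on the upper face of the gate's left (+y) end, 90 mm from the gate's middle; about 91 mm above the bench when raised, 67 mm when level, 41 mm when down. The space above it is free
- gate_pad_right (a point): the same for the gate's right (-y) end
- feed_slide (a joint): Feed slide, a steel shutter under the throat that holds the vials back. In m: 0 = shut (as at the start), 0.032 = fully open, moving to the diverter's +y (left). About 2 N moves it; it stays where it is left. The vials drop through one by one as it passes 0.022 to 0.028 and are in a chute 2 s later
- slide_post (a point): middle of the slide's upright red finger post in front of the front bracket: 15 mm diameter, 26 mm high, from 128 to 154 mm above the bench, its axis 31 mm in front of the bracket's face; moves with the slide. Below it is only the slide's arm, 118 to 122 mm above the bench. Free space to its left, right and front
- vial_low_centre (a point): centre of the lowest of three glass sample vials that lie on top of one another in the clear throat: 22 mm diameter, 58 mm long, black screw cap towards the front, pink contents; its z axis runs along the vial from foot to cap
- vial_mid_centre (a point): centre of the middle of three glass sample vials that lie on top of one another in the clear throat: 22 mm diameter, 58 mm long, black screw cap towards the front, orange contents; its z axis runs along the vial from foot to cap
- vial_top_centre (a point): centre of the uppermost of three glass sample vials that lie on top of one another in the clear throat: 22 mm diameter, 58 mm long, blue screw cap towards the front, blue-grey contents; its z axis runs along the vial from foot to cap
- vial_low: the lowest vial; origin at the centre of its foot
- vial_mid: the middle vial; origin at the centre of its foot
- vial_top: the uppermost vial; origin at the centre of its foot
- loupe: bystander: black eye loupe, 38 mm diameter, 36 mm high, standing on the bench; origin under its centre
- reticle_box: bystander: flat white carton, 71 x 70 x 22 mm, on the bench; origin under its centre
- tweezers: bystander: steel tweezers, 119 mm long along their y, 8 mm high, lying on the bench; origin under their centre

How it is judged:
On the way, in this order (a step that is already met when the one before it is completed fails the run):
1. the gate has been rocked over to its other stop while the vials still wait in the throat (((value of joint gate below -0.24 rad and distance of gate_pad_left from where it was at the start of the episode above 0.027 m) or (value of joint gate above 0.24 rad and distance of gate_pad_left from where it was at the start of the episode above 0.027 m)) and z of each of vial_low_centre, vial_mid_centre, vial_top_centre in the frame of vial_chute above 0.1 m), for 0.2 s.
2. all three vials have rolled down into the chute on the gate's new low side (((value of joint gate below -0.24 rad and distance of gate_pad_left from where it was at the start of the episode above 0.027 m and y of vial_low_centre in the frame of vial_chute between 0.115 and 0.21 m and z of each of vial_low_centre, vial_mid_centre, vial_top_centre in the frame of vial_chute below 0.07 m and x of vial_low_centre in the frame of vial_chute between -0.04 and 0.04 m and y of vial_mid_centre in the frame of vial_chute between 0.115 and 0.21 m and x of vial_mid_centre in the frame of vial_chute between -0.04 and 0.04 m and y of vial_top_centre in the frame of vial_chute between 0.115 and 0.21 m and x of vial_top_centre in the frame of vial_chute between -0.04 and 0.04 m) or (value of joint gate above 0.24 rad and distance of gate_pad_left from where it was at the start of the episode above 0.027 m and y of vial_low_centre in the frame of vial_chute between -0.21 and -0.115 m and z of each of vial_low_centre, vial_mid_centre, vial_top_centre in the frame of vial_chute below 0.07 m and x of vial_low_centre in the frame of vial_chute between -0.04 and 0.04 m and y of vial_mid_centre in the frame of vial_chute between -0.21 and -0.115 m and x of vial_mid_centre in the frame of vial_chute between -0.04 and 0.04 m and y of vial_top_centre in the frame of vial_chute between -0.21 and -0.115 m and x of vial_top_centre in the frame of vial_chute between -0.04 and 0.04 m))), for 0.2 s.
At the end, for the whole second after the job is handed in: The gate rests on the stop opposite to the one it started on (within 0.04 rad), all three vials lie still in the chute on that side, and the feed slide is shut to within 4 mm (((value of joint gate below -0.24 rad and distance of gate_pad_left from where it was at the start of the episode above 0.027 m and y of vial_low_centre in the frame of vial_chute between 0.115 and 0.21 m and z of each of vial_low_centre, vial_mid_centre, vial_top_centre in the frame of vial_chute below 0.07 m and x of vial_low_centre in the frame of vial_chute between -0.04 and 0.04 m and y of vial_mid_centre in the frame of vial_chute between 0.115 and 0.21 m and x of vial_mid_centre in the frame of vial_chute between -0.04 and 0.04 m and y of vial_top_centre in the frame of vial_chute between 0.115 and 0.21 m and x of vial_top_centre in the frame of vial_chute between -0.04 and 0.04 m) or (value of joint gate above 0.24 rad and distance of gate_pad_left from where it was at the start of the episode above 0.027 m and y of vial_low_centre in the frame of vial_chute between -0.21 and -0.115 m and z of each of vial_low_centre, vial_mid_centre, vial_top_centre in the frame of vial_chute below 0.07 m and x of vial_low_centre in the frame of vial_chute between -0.04 and 0.04 m and y of vial_mid_centre in the frame of vial_chute between -0.21 and -0.115 m and x of vial_mid_centre in the frame of vial_chute between -0.04 and 0.04 m and y of vial_top_centre in the frame of vial_chute between -0.21 and -0.115 m and x of vial_top_centre in the frame of vial_chute between -0.04 and 0.04 m)) and value of joint feed_slide below 0.004 m and linear speed of each of vial_low, vial_mid, vial_top below 0.03 m/s); the robot touches nothing.
It fails at once if a vial is touched by the gripper or the arm (contact force between any of the fingers, the arm and vial_low above 0.5 N or contact force between any of the fingers, the arm and vial_mid above 0.5 N or contact force between any of the fingers, the arm and vial_top above 0.5 N).
It fails at once if a vial is lifted out of the diverter (height (world z) of any of vial_low_centre, vial_mid_centre, vial_top_centre above 0.21 m).
It fails at once if the gate or the slide is gripped or forced (over 35 N) instead of gently pushed (contact force between the fingers and vial_chute above 35 N).
It fails at once if a bystander on the bench is shifted by more than 20 mm (distance of any of loupe, reticle_box, tweezers from where it was at the start of the episode above 0.02 m).
It also fails if it takes over 51 s, if anything falls off the work surface, if the arm or the gripper's body presses on something with over 40 N, if the wrist force passes 120 N, or if a joint passes its speed limit or range.

ROBOT

A 6-joint arm with a two-finger parallel gripper is mounted at the origin on the work surface; the furniture and walls round the work are solid. World frame = base frame: x ahead of the robot, y to its left, z up, the work surface at z = 0. Lengths are in m, angles in rad, forces in N, time in s.
With the tool pointing down it reaches from about 0.4 to 0.825 m from the base axis. Payload 7 kg.
Tool frame: the origin (TCP) lies midway between the tips of the shut fingers; the grasp point (between the pads) lies 19 mm behind it; z points along the fingers, y is the line along which they close (so a half turn about z gives the same grasp; the last joint's range is limited). The gripper opens to 88 mm and grips with 3 to 60 N. Pads are 19 mm wide; open, the fingers measure 130 mm over their backs; the gripper's body (78 mm by 193 mm) begins 47 mm behind the grasp point.
Start: joints at [-0.994, 0.359, 0.012, 0, -1.224, -0.288], TCP at [0.192, -0.647, 0.196] pointing down, gripper open.
Joint ranges: [-3.07, 3.07], [-1.43, 2.12], [-1.02, 1.25], [-3.03, 1.67], [-3.05, -0], [-3.03, 3.03]. Speed limits (rad/s): [2.39, 2.39, 3.01, 3.14, 3.14, 3.14].

INTERFACE

Orientations are given as [roll, pitch, yaw] about the fixed x, y, z axes, in that order (R = Rz(yaw) Ry(pitch) Rx(roll)).
In Python, from station import get_state, grab_frame, calibration, job_done, boxes_of, regions_of, spot_point gives the robot as it stands. The module is installed in compiled form; this text tells all that it offers.
- The arm moves only by the tool arm_command, never from a script. Its argument "commands" is a list of rows, each an object of numbers: "tx", "ty", "tz": the shift along the tool's x, y, z each as a share of 25 cm, from -1 to 1; "twist": the turn about the tool's z as a share of 180 degrees, from -1 to 1. A call has exactly 8 rows; each row is the pose to reach, as a shift and turn from the pose commanded when the call began, along the tool's axes at that moment, turning the shorter way round; what a row does not reach only later rows make up. A row lasts 1/12 s, in which the tool goes at most 41.7 mm and 7.16 degrees, less where a joint would pass 70% of its speed; a pose out of reach is approached as far as the arm can. A call with a number of a shift or a turn outside -1 to 1 is refused whole. A call with a gripper value outside its range is refused whole. "claw" is the opening, from 0 (shut) to 1 (fully open), set as the call begins (left out, the last holds). The fingers move at their own pace and stop on an object; "grip_force" is the grip in N (left out, the last holds). Time passes only in rows, so rows that repeat a pose let the fingers close, or fill a call up. It gives the time, the measured TCP pose, the force, the opening and the grip force at its end, in the units of the state.
- get_state(): the state, without advancing time (a new reading comes with each control period).
- grab_frame(name): name is "side" or "top"; returns the picture (384x512x3 uint8, red, green, blue); there is no depth.
- calibration(name): a dict with "camera_matrix" (3x3 intrinsics, pixels), "k1" (the pictures are not rectified: a ray, as slopes to the right and down, at radius r is drawn at 1 + k1 r^2 times it, then the intrinsics apply), "extrinsics" (4x4, takes a point from camera to world coordinates). Camera axes: x right, y down, z forward; pixel columns grow to the right and rows downward; lengths in m; the calibration is good to about 2 mm. A picture is of the moment at which its call begins. calibration takes no time and is no camera call.
- job_done(): hands the job in; it is judged then, once.
Trained networks look in the newest picture that a camera, given by its name, has taken for a name from the list of things; names that differ only in an ending like _2 or _b are one class to them, and where a whole thing is asked for, a point or a joint stands for the part that bears it (a point fixed in the world has none). Each returns a list of dicts, best first, with "score" (0 to 1); they miss things now and then, are a little off and sometimes report something else, mostly with a low value. They report only what shows in the picture. A call takes as long as a camera call.
- boxes_of(query, camera): "rect" ([left, top, right, bottom] in pixels, round what is visible of it).
- regions_of(query, camera): "region" (384x512 bool, what is visible of it) and "rect" ([left, top, right, bottom] in pixels, round what is visible of it).
- spot_point(query, camera): "uv" ([column, row] in pixels: a listed point, or the origin of a listed thing).
The state is a dict: "t": time; "q": joint angles; "qd": joint speeds; "joint_efforts": joint torques, N m; "eef_pos": TCP position; "ee_rot": TCP orientation; "force": force on the tool from outside, world axes, zero at the start; "moment": the same for the moment, N m; "width": finger opening in m; "gripper_force": force on a finger pad.
Only numpy, scipy, OpenCV 4.12 (cv2) and the standard library are available. Lean on these libraries where they do the work, as an engineer would, in place of code of your own. Each camera call takes 0.05 s, during which the arm holds its last target. There are 200 camera calls.

## Working session

There is one attempt and no reset: what is moved stays moved. The work goes in short steps, Python scripts to look and compute and a tool call to move; the robot and the scene stay as the last step left them, time stands still between calls to the robot, and variables do not carry over. Pictures are saved under pics/ and viewed, at most 10 in all, crops included, and the job is handed in when it is done.

Besides the shell and the picture viewer there is one more tool, called after ">>>" as a command line: name --argument value ..., lists and objects as JSON in quotes. arm_command: Moves the arm, as the interface text tells. Shift numbers are shares of 25 cm and turn numbers shares of 180 degrees, none past 1 either way. Its arguments: {"type":"object","properties":{"commands":{"type":"array"},"claw":{"type":"number"},"grip_force":{"type":"number"}},"required":["commands"]}

```bash
mkdir -p pics; cat > h.py <<'E'
import numpy as np, cv2
from station import *
def ray(cam,uv):
    c=calibration(cam);K=np.array(c["camera_matrix"]);T=np.array(c["extrinsics"])
    d=cv2.undistortPoints(np.array([[uv]],float),K,np.array([c["k1"],0,0,0,0.]))[0,0] if 0 else None
    p=np.linalg.inv(K)@[uv[0],uv[1],1]; s=p[:2].copy()
    for _ in range(30): s=p[:2]/(1+c["k1"]*(s@s))
    return T[:3,3],T[:3,:3]@[s[0],s[1],1]
def onz(cam,uv,z):
    o,d=ray(cam,uv); return o+d*(z-o[2])/d[2]
def tri(a,b):
    (o,d),(p,e)=ray("top",a),ray("side",b)
    st=np.linalg.lstsq(np.c_[d,-e],p-o,rcond=None)[0]
    x,y=o+d*st[0],p+e*st[1]; return (x+y)/2,np.linalg.norm(x-y)
def proj(cam,P):
    c=calibration(cam);T=np.array(c["extrinsics"]);q=np.linalg.inv(T)@np.append(P,1)
    s=q[:2]/q[2]; s=s*(1+c["k1"]*(s@s)); return (np.array(c["camera_matrix"])@[s[0],s[1],1])[:2]
E
python3 - <<'E'
from h import *
np.set_printoptions(precision=4,suppress=True)
I={}
for c in("top","side"):
    I[c]=grab_frame(c); cv2.imwrite(f"pics/{c}0.png",I[c][:,:,::-1])
    print(c,np.array(calibration(c)["extrinsics"])[:3,3])
for n in "vial_chute throat_top chute_left chute_right gate_pad_left gate_pad_right slide_post vial_top_centre loupe reticle_box tweezers".split():
    r={c:spot_point(n,c) for c in("top","side")}
    print(n,[[(np.round(k["uv"],1).tolist(),round(k["score"],2)) for k in r[c][:2]] for c in r], *(tri(r["top"][0]["uv"],r["side"][0]["uv"]) if r["top"] and r["side"] else ()))
s=get_state();print(s["t"],s["eef_pos"],s["ee_rot"])
E
```

```text
top [0.2113 0.0056 1.1638]
side [ 1.101  -0.4089  0.7902]
vial_chute [[([243.1, 188.2], 0.62), ([233.3, 167.7], 0.35)], [([287.2, 246.1], 0.85)]] [0.5144 0.022  0.0073] 0.01683483127930102
throat_top [[([236.8, 167.6], 0.73)], [([292.6, 194.1], 0.59)]] [0.5206 0.0251 0.1866] 0.00461323188431002
chute_left [[([188.0, 200.4], 0.76), ([248.5, 196.3], 0.7)], [([326.5, 216.7], 0.86)]] [0.4887 0.1771 0.0224] 0.0027659141752245596
chute_right [[([286.1, 168.4], 0.82), ([268.4, 176.3], 0.58)], [([258.0, 255.3], 0.7), ([244.5, 269.2], 0.61)]] [ 0.5466 -0.0968  0.068 ] 0.03837104538706497
gate_pad_left [[([206.3, 188.0], 0.71)], [([314.0, 207.6], 0.88)]] [0.5012 0.1147 0.0921] 0.00015907193924686444
gate_pad_right [[([266.2, 176.1], 0.83)], [([254.8, 256.2], 0.94)]] [ 0.5286 -0.0636  0.0307] 0.015560423283921031
slide_post [[([247.6, 195.8], 0.73)], [([270.9, 193.0], 0.67)]] [0.4541 0.0075 0.1475] 0.007206830409322044
vial_top_centre [[([237.5, 170.9], 0.7)], [([330.1, 216.8], 0.61), ([292.9, 195.5], 0.49)]] [0.5569 0.0604 0.1265] 0.09131063211717404
loupe [[], []]
reticle_box [[], [([317.9, 182.9], 0.82), ([286.1, 245.4], 0.41)]]
tweezers [[([234.2, 169.0], 0.56), ([283.6, 227.5], 0.54)], [([220.2, 230.0], 0.49)]] [ 0.5069 -0.054   0.124 ] 0.17957545188075355
1.2 [ 0.1922 -0.647   0.1965] [ 3.1416  0.     -2.8528]
```

View pics/top0.png

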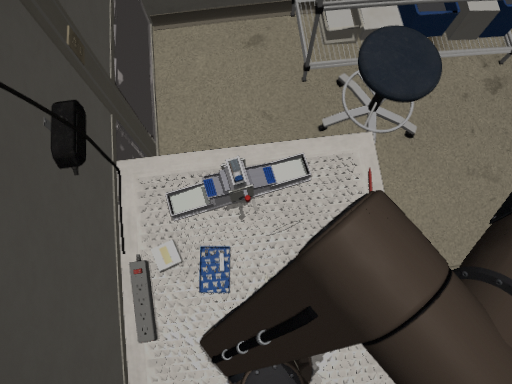

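View pics/side0.png

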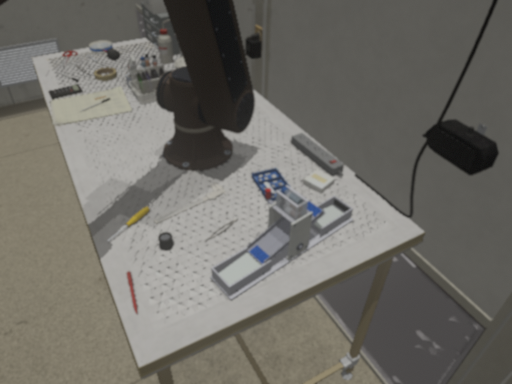

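```bash
cat > fit.py <<'E'
from h import *
from scipy.optimize import least_squares
np.set_printoptions(precision=4,suppress=True)
obs=[]
def blob(c,I,lo,hi,near,r=14):
    hsv=cv2.cvtColor(I,cv2.COLOR_RGB2HSV); m=cv2.inRange(hsv,lo,hi)
    n,l,st,ce=cv2.connectedComponentsWithStats(m)
    k=[(st[i,4],ce[i],st[i]) for i in range(1,n) if np.hypot(*(ce[i]-near))<r]
    return max(k,key=lambda a:a[0]) if k else None
I={c:cv2.imread(f"pics/{c}0.png")[:,:,::-1].copy() for c in("top","side")}
B=((100,120,60),(125,255,255)); 
M={"L":[0,.0796,.091],"R":[0,-.0934,.041],"T":[0,0,.178]}
near={"L":{"top":(208,188),"side":(314,208)},"R":{"top":(267,176),"side":(258,254)}}
for k in near:
  for c in near[k]:
    b=blob(c,I[c],*B,near[k][c]); print(k,c,b)
    if b: obs.append((c,M[k],b[1]))
obs+=[("top",M["T"],(236.8,167.6)),("side",M["T"],(292.6,194.1)),("top",M["L"],(206.3,188)),("side",M["L"],(314,207.6)),("top",M["R"],(266.2,176.1)),("side",M["R"],(254.8,256.2))]
def W(p,m): 
    c,s=np.cos(p[2]),np.sin(p[2]); return np.array([p[0]+c*m[0]-s*m[1],p[1]+s*m[0]+c*m[1],m[2]])
f=lambda p:np.concatenate([proj(c,W(p,m))-u for c,m,u in obs])
r=least_squares(f,[.51,.02,.15],loss="soft_l1"); p=r.x
print(p); print(f(p).reshape(-1,2))
for c in I:
    print(c,"post",blob(c,I[c],(0,120,70),(8,255,255),{"top":(248,196),"side":(268,192)}[c]),[proj(c,W(p,[-.072,0,z])) for z in(.128,.141,.154)])
E
python3 fit.py; python3 - <<'E'
import cv2,numpy as np
a=cv2.imread("pics/top0.png")[145:235,155:325];b=cv2.imread("pics/side0.png")[165:300,200:365]
a=cv2.resize(a,None,fx=4,fy=4,interpolation=2);b=cv2.resize(b,None,fx=4,fy=4,interpolation=2)
cv2.imwrite("pics/ca.png",cv2.resize(a,(680,360)));cv2.imwrite("pics/cb.png",b)
E
```

```text
L top (np.int32(150), array([209.5333, 187.1533]), array([204, 179,  13,  18, 150], dtype=int32))
L side (np.int32(73), array([313.0685, 208.4658]), array([308, 203,  12,  12,  73], dtype=int32))
R top (np.int32(126), array([268.6508, 174.6032]), array([263, 167,  12,  17, 126], dtype=int32))
R side (np.int32(129), array([258.8295, 253.6202]), array([251, 247,  17,  15, 129], dtype=int32))
[0.516  0.0304 0.1626]
[[-1.1977  0.0346]
 [-0.565   0.6017]
 [-0.5838  0.6565]
 [ 0.415  -0.1034]
 [-2.5134  2.5951]
 [-0.463   1.1342]
 [ 2.0356 -0.812 ]
 [-1.4965  1.4675]
 [ 1.867  -0.8403]
 [ 4.4444 -2.6832]]
top post (np.int32(25), array([247.32, 197.36]), array([245, 195,   6,   6,  25], dtype=int32)) [array([242.6886, 200.8407]), array([242.4987, 199.7571]), array([242.3041, 198.6471])]
side post (np.int32(14), array([267.7143, 190.9286]), array([266, 189,   4,   5,  14], dtype=int32)) [array([271.0975, 195.6675]), array([271.3321, 191.6644]), array([271.5704, 187.595 ])]
```

View pics/ca.png

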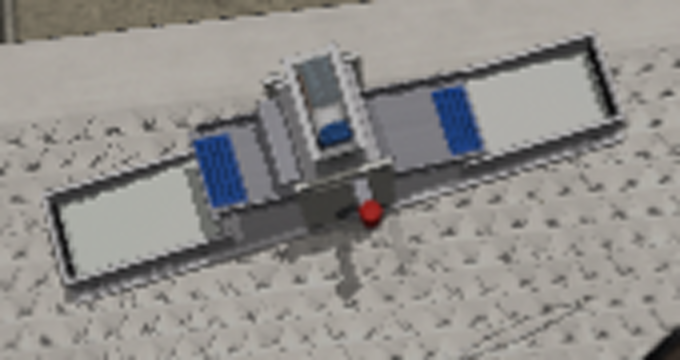

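View pics/cb.png

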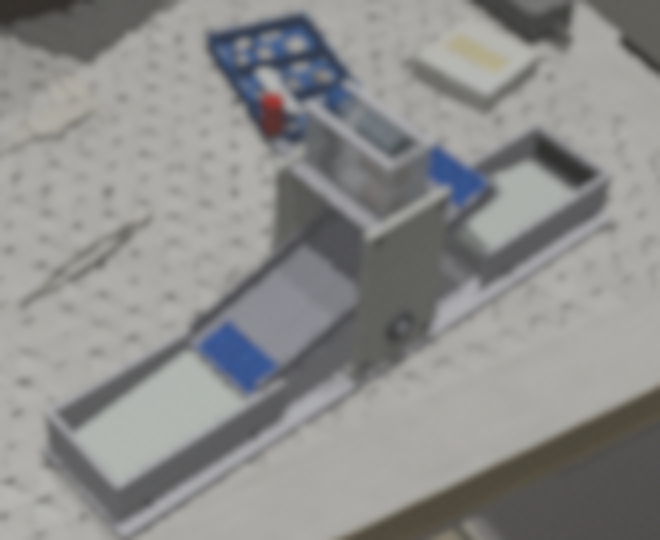

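```bash
cat >> fit.py <<'E'
print("---- refit")
obs=obs[:4]
cor=[("top",-.0,.212,(58,241)),("top",0,-.212,(607,79)),("side",.035,-.212,(118,512)),("side",-.035,-.212,(48,418)),("side",.035,.212,(605,180)),("side",-.035,.212,(537,130))]
off={"top":(155,145),"side":(200,165)}
pb={"top":np.array([247.5,197.6]),"side":np.array([267.7,193.0])}
pb["side"]=np.array([200+271/4,165+113/4]);pb["top"]=np.array([155+371/4,145+212/4])
def f(p):
    e=[proj(c,W(p,m))-u for c,m,u in obs]
    e+=[proj(c,W(p,[x,y,p[3]]))-(np.array(off[c])+np.array(u)/4) for c,x,y,u in cor]
    e+=[proj("top",W(p,[-.072,p[4],.152]))-pb["top"],proj("side",W(p,[-.072,p[4],.142]))-pb["side"]]
    return np.concatenate(e)
r=least_squares(f,[.51,.02,.15,.046,0],loss="soft_l1");p=r.x
print(p);print(f(p).reshape(-1,2))
for n,m in dict(L=M["L"],R=M["R"],post=[-.072,p[4],.141],throat=M["T"]).items(): print(n,W(p,m))
print("post tri",tri(pb["top"],pb["side"]))
print("loupe",onz("side",(165,241),.018),"tw",onz("side",(222,230),0),onz("top",(286,228),0),"box",onz("top",(168,256),.02))
E
python3 fit.py | sed -n '/refit/,$p'
```

```text
---- refit
[ 0.5158  0.0295  0.1798  0.0348 -0.0108]
[[-0.7516  0.505 ]
 [-1.2544  0.3928]
 [-0.4448  0.1552]
 [ 0.4989  0.3826]
 [-2.4126  0.5206]
 [-0.1393 -0.913 ]
 [-0.8202 -3.0102]
 [-1.3027  1.2997]
 [ 1.0658  0.6313]
 [-0.8192  0.1454]
 [-0.596  -0.5219]
 [-0.4212  0.1152]]
L [0.5016 0.1078 0.091 ]
R [ 0.5325 -0.0624  0.041 ]
post [0.4469 0.006  0.141 ]
throat [0.5158 0.0295 0.178 ]
post tri (array([0.4479, 0.0055, 0.1432]), np.float64(0.001925260868668984))
loupe [ 0.3627 -0.2428  0.018 ] tw [ 0.379  -0.0897  0.    ] [ 0.3778 -0.0959  0.    ] box [0.3354 0.2493 0.02  ]
```

>>> arm_command --commands '[{"tx": -0.08,"ty": 0.04,"tz": -0.05,"twist": -0.02},{"tx": -0.21,"ty": 0.1,"tz": -0.1,"twist": -0.05},{"tx": -0.35,"ty": 0.16,"tz": -0.16,"twist": -0.09},{"tx": -0.48,"ty": 0.22,"tz": -0.2,"twist": -0.13},{"tx": -0.61,"ty": 0.28,"tz": -0.25,"twist": -0.17},{"tx": -0.75,"ty": 0.35,"tz": -0.3,"twist": -0.21},{"tx": -0.88,"ty": 0.41,"tz": -0.33,"twist": -0.245},{"tx": -0.96,"ty": 0.45,"tz": -0.34,"twist": -0.27}]' --claw 0 --grip_force 5

```text
t: 1.87
eef_pos: [0.3928, -0.4692, 0.2834]
ee_rot: [-3.139, -0.001, -1.997]
force: [0.6, 0.1, 0.2]
width: 0.0395
gripper_force: 0.0
```

```bash
cat > mv.py <<'E'
import sys,numpy as np
from station import get_state
# usage: mv.py x y z yaw ; shares in tool axes
s=get_state();x,y,z,yaw=map(float,sys.argv[1:5])
w=s["ee_rot"][2];d=np.array([x,y,z])-s["eef_pos"]
tx=np.array([np.cos(w),np.sin(w),0]);ty=np.array([np.sin(w),-np.cos(w),0])
dy=(yaw-w+np.pi)%(2*np.pi)-np.pi
print("t",s["t"],"pos",np.round(s["eef_pos"],4),np.round(s["ee_rot"],3),"F",np.round(s["force"],1),"q",np.round(s["q"],2),"w",s["width"])
print("tx %.3f ty %.3f tz %.3f twist %.3f"%(d@tx/.25,d@ty/.25,-d[2]/.25,-dy/np.pi))
E
python3 mv.py .53 -.2 .28 -1.391
```

```text
t 1.8667 pos [ 0.3928 -0.4692  0.2834] [-3.139e+00 -1.000e-03 -1.997e+00] F [0.6 0.1 0.2] q [-0.55  0.21  0.    0.   -1.36  0.13] w 0.03951964426209578
tx -1.207 ty -0.055 tz 0.014 twist -0.193
```

>>> arm_command --commands '[{"tx": -0.13,"ty": -0.01,"tz": 0,"twist": -0.03},{"tx": -0.26,"ty": -0.01,"tz": 0,"twist": -0.06},{"tx": -0.4,"ty": -0.02,"tz": 0,"twist": -0.09},{"tx": -0.54,"ty": -0.03,"tz": 0,"twist": -0.12},{"tx": -0.67,"ty": -0.03,"tz": 0,"twist": -0.15},{"tx": -0.8,"ty": -0.04,"tz": 0,"twist": -0.17},{"tx": -0.92,"ty": -0.05,"tz": 0,"twist": -0.19},{"tx": -1.0,"ty": -0.05,"tz": 0,"twist": -0.193}]'

```text
t: 2.53
eef_pos: [0.5078, -0.247, 0.2816]
ee_rot: [-3.141, -0.0, -1.393]
force: [-0.6, 0.3, 0.8]
width: 0.0004
gripper_force: 0.0
```

```bash
python3 mv.py .50 .112 .25 -1.391
```

```text
t 2.5333 pos [ 0.5078 -0.247   0.2816] [-3.141 -0.    -1.393] F [-0.6  0.3  0.8] q [-0.11  0.13 -0.1  -0.   -1.34  0.28] w 0.0003836770161537349
tx -1.419 ty -0.223 tz 0.127 twist -0.001
```

>>> arm_command --commands '[{"tx": -0.1,"ty": -0.02,"tz": 0},{"tx": -0.24,"ty": -0.04,"tz": 0},{"tx": -0.38,"ty": -0.06,"tz": 0},{"tx": -0.53,"ty": -0.09,"tz": 0},{"tx": -0.67,"ty": -0.11,"tz": 0},{"tx": -0.81,"ty": -0.14,"tz": 0},{"tx": -0.92,"ty": -0.16,"tz": 0},{"tx": -1.0,"ty": -0.18,"tz": 0}]'

```text
invalid input
```

```bash
python3 mv.py .50 .117 .20 -1.391
```

```text
t 2.5333 pos [ 0.5078 -0.247   0.2816] [-3.141 -0.    -1.393] F [-0.6  0.3  0.8] q [-0.11  0.13 -0.1  -0.   -1.34  0.28] w 0.0003836770161537349
tx -1.439 ty -0.227 tz 0.327 twist -0.001
```

>>> arm_command --commands '[{"tx": -0.1,"ty": -0.02,"tz": 0,"twist": 0},{"tx": -0.24,"ty": -0.04,"tz": 0,"twist": 0},{"tx": -0.38,"ty": -0.06,"tz": 0,"twist": 0},{"tx": -0.53,"ty": -0.09,"tz": 0,"twist": 0},{"tx": -0.67,"ty": -0.11,"tz": 0,"twist": 0},{"tx": -0.81,"ty": -0.14,"tz": 0,"twist": 0},{"tx": -0.92,"ty": -0.16,"tz": 0,"twist": 0},{"tx": -1.0,"ty": -0.18,"tz": 0,"twist": 0}]'

```text
t: 3.2
eef_pos: [0.5077, 0.0071, 0.2818]
ee_rot: [-3.141, 0.0, -1.397]
force: [1.0, -0.4, -0.3]
width: 0.0005
gripper_force: 0.0
```

```bash
python3 mv.py .50 .117 .20 -1.391
```

```text
t 3.2 pos [0.5077 0.0071 0.2818] [-3.141  0.    -1.397] F [ 1.  -0.4 -0.3] q [ 0.4   0.03 -0.21 -0.   -1.33 -0.23] w 0.0004688735856556013
tx -0.438 ty -0.046 tz 0.327 twist -0.002
```

>>> arm_command --commands '[{"tx": -0.1,"ty": -0.01,"tz": 0,"twist": -0.002},{"tx": -0.22,"ty": -0.02,"tz": 0,"twist": -0.002},{"tx": -0.34,"ty": -0.04,"tz": 0.03,"twist": -0.002},{"tx": -0.41,"ty": -0.046,"tz": 0.12,"twist": -0.002},{"tx": -0.438,"ty": -0.046,"tz": 0.24,"twist": -0.002},{"tx": -0.438,"ty": -0.046,"tz": 0.38,"twist": -0.002},{"tx": -0.438,"ty": -0.046,"tz": 0.5,"twist": -0.002},{"tx": -0.438,"ty": -0.046,"tz": 0.56,"twist": -0.002}]'

```text
t: 3.87
eef_pos: [0.4985, 0.1141, 0.1379]
ee_rot: [3.137, -0.001, -1.392]
force: [-0.8, -0.7, 0.5]
width: 0.0005
gripper_force: 0.0
```

```bash
python3 mv.py .50 .117 .05 -1.391; python3 -c "
from h import *
for c in ('top','side'):
    I=grab_frame(c)[:,:,::-1]; cv2.imwrite(f'pics/{c}1.png',I)
a=cv2.imread('pics/top1.png')[125:245,150:330];b=cv2.imread('pics/side1.png')[130:280,210:370]
cv2.imwrite('pics/c1.png',np.hstack([cv2.resize(a,(400,266)),cv2.resize(b,(284,266))]))
"
```

```text
t 3.8667 pos [0.4985 0.1141 0.1379] [ 3.137e+00 -1.000e-03 -1.392e+00] F [-0.8 -0.7  0.5] q [ 0.61  0.14 -0.42 -0.   -1.01 -0.43] w 0.0005271268076902202
tx -0.010 ty -0.008 tz 0.352 twist -0.000
```

View pics/c1.png

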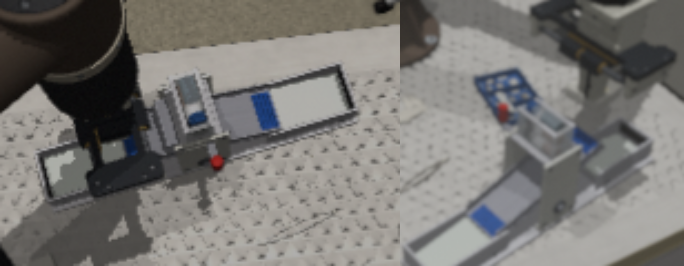

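>>> arm_command --commands '[{"tx": -0.01,"ty": -0.008,"tz": 0.07,"twist": 0},{"tx": -0.01,"ty": -0.008,"tz": 0.13,"twist": 0},{"tx": -0.01,"ty": -0.008,"tz": 0.16,"twist": 0},{"tx": -0.01,"ty": -0.008,"tz": 0.18,"twist": 0},{"tx": -0.01,"ty": -0.008,"tz": 0.2,"twist": 0},{"tx": -0.01,"ty": -0.008,"tz": 0.22,"twist": 0},{"tx": -0.01,"ty": -0.008,"tz": 0.24,"twist": 0},{"tx": -0.01,"ty": -0.008,"tz": 0.26,"twist": 0}]'

```text
t: 4.63
eef_pos: [0.5024, 0.1176, 0.0766]
ee_rot: [-3.141, 0.0, -1.392]
force: [-0.7, -0.2, 0.1]
width: 0.0002
gripper_force: 0.0
```

```bash
python3 mv.py .50 .117 .05 -1.391
```

```text
t 4.6333 pos [0.5024 0.1176 0.0766] [-3.141  0.    -1.392] F [-0.7 -0.2  0.1] q [ 0.61  0.21 -0.5   0.   -0.86 -0.43] w 0.00022283457748045385
tx 0.001 ty 0.010 tz 0.106 twist -0.000
```

>>> arm_command --commands '[{"tx": 0,"ty": 0,"tz": 0.02,"twist": 0},{"tx": 0,"ty": 0,"tz": 0.04,"twist": 0},{"tx": 0,"ty": 0,"tz": 0.06,"twist": 0},{"tx": 0,"ty": 0,"tz": 0.08,"twist": 0},{"tx": 0,"ty": 0,"tz": 0.1,"twist": 0},{"tx": 0,"ty": 0,"tz": 0.11,"twist": 0},{"tx": 0,"ty": 0,"tz": 0.11,"twist": 0},{"tx": 0,"ty": 0,"tz": 0.11,"twist": 0}]'

```text
t: 5.3
eef_pos: [0.502, 0.1173, 0.0488]
ee_rot: [3.141, -0.0, -1.392]
force: [-0.2, 0.8, -0.1]
width: 0.0003
gripper_force: 0.0
```

```bash
python3 mv.py .42 .117 .25 -1.391; python3 -c "
from h import *
I=grab_frame('side')[:,:,::-1]; cv2.imwrite('pics/s2.png',cv2.resize(I[165:300,200:365],None,fx=3,fy=3,interpolation=2))
I=grab_frame('top')
for n in ('gate_pad_left','gate_pad_right'):
  a,b=spot_point(n,'top'),spot_point(n,'side');print(n,[(k[0]['uv'],k[0]['score']) if k else None for k in(a,b)])
  if b: print(onz('side',b[0]['uv'],.091),onz('side',b[0]['uv'],.041))
  if a: print('top',onz('top',a[0]['uv'],.091),onz('top',a[0]['uv'],.041))
"
```

```text
t 5.3 pos [0.502  0.1173 0.0488] [ 3.141 -0.    -1.392] F [-0.2  0.8 -0.1] q [ 0.61  0.25 -0.53  0.   -0.79 -0.43] w 0.00030549691406002325
tx -0.057 ty 0.323 tz -0.805 twist -0.000
gate_pad_left [([206.2, 188.0], 0.75), ([313.4, 212.0], 0.65)]
[0.51323562 0.10450671 0.091     ] [0.47120507 0.14122132 0.041     ]
top [0.50150879 0.11500276 0.091     ] [0.51503553 0.12010232 0.041     ]
gate_pad_right [([271.1, 173.9], 0.6), ([259.2, 250.8], 0.93)]
[ 0.56194736 -0.08099301  0.091     ] [ 0.52340005 -0.05754295  0.041     ]
top [ 0.51971096 -0.06764163  0.091     ] [ 0.53408604 -0.07105453  0.041     ]
```

View pics/s2.png

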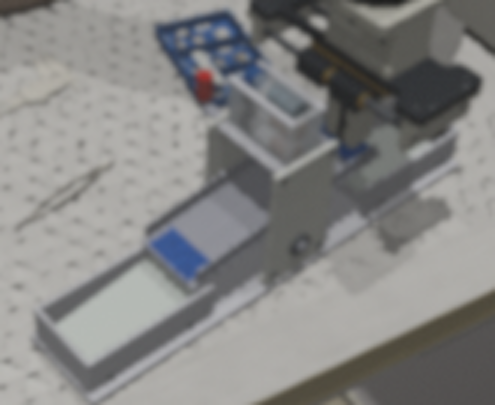

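```bash
cat > ang.py <<'E'
from h import *
import sys
p=(.5158,.0295,.1798)
def W(m):
    c,s=np.cos(p[2]),np.sin(p[2]); return np.array([p[0]+c*m[0]-s*m[1],p[1]+s*m[0]+c*m[1],m[2]])
def pad(th,s): return W([0,s*.09*np.cos(th)-.025*np.sin(th),.042+.025*np.cos(th)+s*.09*np.sin(th)])
for th in (.28,.2,.1,0,-.1,-.2,-.28): print(th,[np.round(proj(c,pad(th,s)),1).tolist() for s in(1,-1) for c in("top","side")])
for c in ("top","side"):
    I=grab_frame(c); cv2.imwrite(f"pics/{c}_{sys.argv[1]}.png",I[:,:,::-1])
    m=cv2.inRange(cv2.cvtColor(I,cv2.COLOR_RGB2HSV),(100,120,60),(125,255,255)); n,l,st,ce=cv2.connectedComponentsWithStats(m)
    print(c,[(st[i].tolist(),np.round(ce[i],1).tolist()) for i in range(1,n) if st[i,4]>25 and st[i,4]<250 and 170<ce[i][0]<335 and 150<ce[i][1]<280])
E
python3 ang.py a
```

```text
0.28 [[208.8, 187.7], [311.8, 208.9], [268.2, 174.8], [259.3, 254.0]]
0.2 [[207.8, 188.6], [312.5, 210.2], [268.2, 174.1], [259.5, 251.8]]
0.1 [[206.9, 189.8], [313.2, 212.0], [267.9, 173.3], [259.9, 249.0]]
0 [[206.3, 190.9], [313.6, 214.0], [267.3, 172.5], [260.7, 246.0]]
-0.1 [[206.0, 191.8], [313.8, 216.2], [266.4, 171.9], [261.8, 242.9]]
-0.2 [[206.0, 192.7], [313.7, 218.6], [265.1, 171.5], [263.1, 239.7]]
-0.28 [[206.3, 193.4], [313.4, 220.6], [263.9, 171.2], [264.4, 237.0]]
top [([262, 165, 13, 17, 137], [268.6, 173.1]), ([235, 176, 8, 5, 27], [238.4, 177.8])]
side [([251, 242, 17, 15, 120], [259.3, 249.2])]
```

```bash
python3 - <<'E'
from h import *
s=get_state();P=s["eef_pos"];print(s["t"],P,s["force"])
L=[]
for c,(x,y,w,h) in {"top":(160,140,120,90),"side":(240,170,120,90)}.items():
    a=cv2.imread(f"pics/{c}_a.png")[y:y+h,x:x+w]; k=400/w
    a=cv2.resize(a,None,fx=k,fy=k,interpolation=2)
    for d,col in ((0,(0,0,255)),(.03,(0,255,0))):
        u=(proj(c,P+[0,0,d])-(x,y)+.5)*k; print(c,d,proj(c,P+[0,0,d])); cv2.circle(a,tuple(int(v) for v in u),3,col,-1)
    L.append(a)
cv2.imwrite("pics/m.png",np.hstack(L))
E
```

```text
5.7 [0.50221939 0.1174809  0.04913894] [ 0.07702385 -0.43139864  0.18937896]
top 0 [207.16197703 191.49747033]
top 0.03 [205.8301453  188.91649424]
side 0 [313.22155135 219.66359036]
side 0.03 [314.51441817 211.22981897]
```

View pics/m.png

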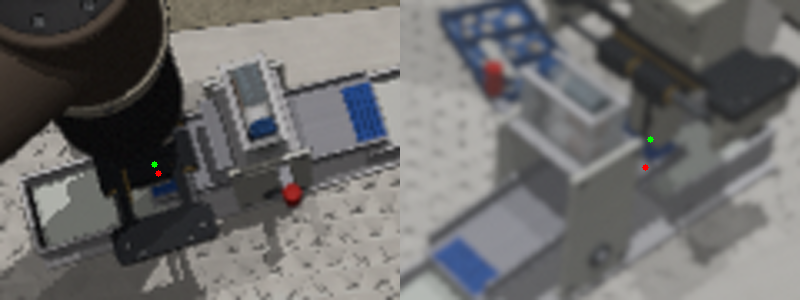

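>>> arm_command --commands '[{"tx": 0,"ty": 0,"tz": 0.01,"twist": 0},{"tx": 0,"ty": 0,"tz": 0.02,"twist": 0},{"tx": 0,"ty": 0,"tz": 0.025,"twist": 0},{"tx": 0,"ty": 0,"tz": 0.03,"twist": 0},{"tx": 0,"ty": 0,"tz": 0.03,"twist": 0},{"tx": 0,"ty": 0,"tz": 0.03,"twist": 0},{"tx": 0,"ty": 0,"tz": 0.03,"twist": 0},{"tx": 0,"ty": 0,"tz": 0.03,"twist": 0}]'

```text
t: 6.37
eef_pos: [0.5022, 0.1175, 0.0415]
ee_rot: [-3.141, 0.0, -1.392]
force: [-0.0, -0.3, 0.4]
width: 0.0007
gripper_force: 0.0
```

```bash
python3 ang.py b | tail -2; python3 mv.py .50 .117 .25 -1.391
```

```text
top [([262, 164, 13, 18, 140], [268.1, 172.5]), ([235, 176, 8, 5, 27], [238.4, 177.8])]
side [([252, 240, 16, 15, 116], [259.8, 247.0])]
t 6.4667 pos [0.5021 0.1174 0.0415] [-3.142  0.    -1.392] F [-1.   0.2 -0.2] q [ 0.61  0.26 -0.54  0.   -0.78 -0.43] w 0.0005707076585915903
tx 0.000 ty 0.009 tz -0.834 twist -0.000
```

>>> arm_command --commands '[{"tx": 0,"ty": 0,"tz": 0,"twist": 0},{"tx": 0,"ty": 0,"tz": 0,"twist": 0},{"tx": 0,"ty": 0,"tz": 0,"twist": 0},{"tx": 0,"ty": 0,"tz": 0,"twist": 0},{"tx": 0,"ty": 0,"tz": 0,"twist": 0},{"tx": 0,"ty": 0,"tz": 0,"twist": 0},{"tx": 0,"ty": 0,"tz": 0,"twist": 0},{"tx": 0,"ty": 0,"tz": 0,"twist": 0}]'

```text
t: 7.13
eef_pos: [0.5021, 0.1174, 0.0414]
ee_rot: [3.142, -0.0, -1.392]
force: [0.6, 0.3, 0.6]
width: 0.0008
gripper_force: 0.0
```

```bash
python3 ang.py c | tail -2; python3 - <<'E'
from h import *
L=[]
for c,(x,y,w,h) in {"top":(180,160,80,60),"side":(280,180,80,60)}.items():
    a=cv2.imread(f"pics/{c}_c.png")[y:y+h,x:x+w]; L.append(cv2.resize(a,(400,300),interpolation=2))
cv2.imwrite("pics/m2.png",np.hstack(L))
E
```

```text
top [([262, 164, 13, 18, 140], [268.1, 172.5]), ([235, 176, 8, 5, 27], [238.4, 177.8])]
side [([252, 240, 16, 15, 116], [259.8, 247.0])]
```

View pics/m2.png

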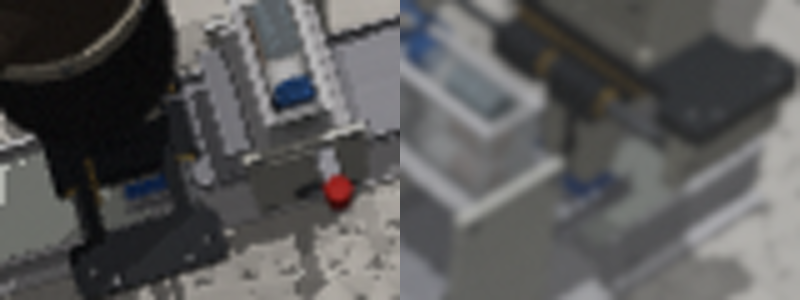

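```bash
python3 - <<'E'
from h import *
P=get_state()["eef_pos"]; u=np.array([.984,.179,0])
for z in (.03,.066,.1):
    print(z,"front",proj("top",P-.0965*u+[0,0,z]),"rear side",proj("side",P+.0965*u+[0,0,z]),proj("side",P-.0*u+[0,0,z]))
for n,c in (("left end floor",[0,.105]),("gate end",[0,.1])):
    pass
# bracket/throat checks against the model: throat top corners and bracket tops
from math import cos,sin
p=(.5158,.0295,.1798)
W=lambda m:np.array([p[0]+cos(p[2])*m[0]-sin(p[2])*m[1],p[1]+sin(p[2])*m[0]+cos(p[2])*m[1],m[2]])
for x in(-.0365,.0365):
    for y in(-.017,.017): print("throat",x,y,proj("top",W([x,y,.178])),proj("side",W([x,y,.178])))
for y in(-.034,.034): print("bracket back top",y,proj("side",W([.041,y,.136])), "base",proj("side",W([.041,y,0])))
E
python3 -c "
import cv2,numpy as np
a=cv2.imread('pics/side_c.png')[165:270,225:365]
cv2.imwrite('pics/m3.png',cv2.resize(a,(800,600),interpolation=cv2.INTER_CUBIC))"
```

```text
0.03 front [215.62325084 222.11918049] rear side [342.30865641 234.31937928] [314.13778396 213.39560372]
0.066 front [214.22290236 219.88172428] rear side [344.66507619 223.80238787] [315.73427168 202.95689535]
0.1 front [212.81388839 217.62964368] rear side [346.98920512 213.40109463] [317.30506969 192.66108883]
throat -0.0365 -0.017 [245.13416613 181.46200352] [275.81610367 190.29620471]
throat -0.0365 0.017 [232.29035493 185.32041199] [286.43790256 184.68873027]
throat 0.0365 -0.017 [236.93900849 155.39930866] [297.46377156 206.60418148]
throat 0.0365 0.017 [224.29315679 159.14781459] [308.15654366 200.44679409]
bracket back top -0.034 [291.88985909 224.43148548] base [287.64574616 263.44638881]
bracket back top 0.034 [312.74708964 211.90522027] base [306.91372771 250.71534645]
```

View pics/m3.png

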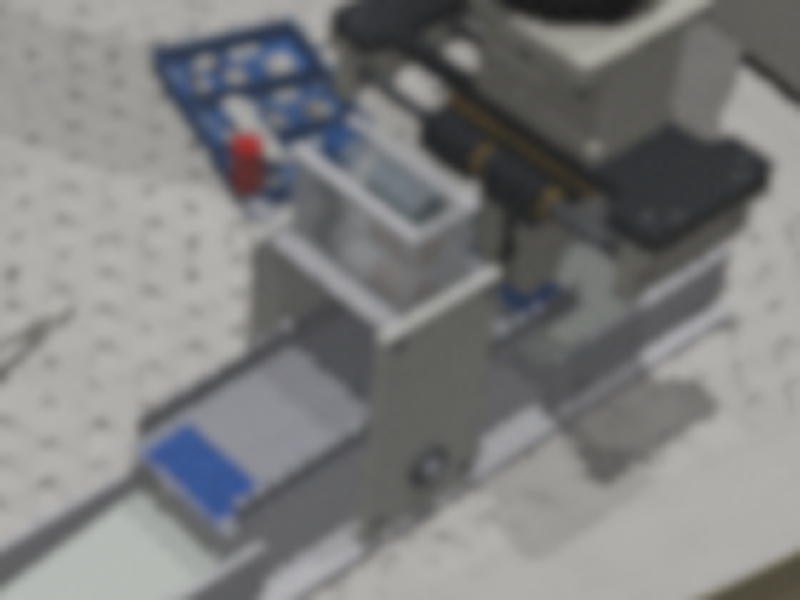

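Both views agree that the finger stands on the left pad with the gate about level (right pad at side pixel (260,247)). The real tip is about 25 mm above the reported TCP, so I'll keep pushing down gently.

>>> arm_command --commands '[{"tx": 0,"ty": 0,"tz": 0.015,"twist": 0},{"tx": 0,"ty": 0,"tz": 0.03,"twist": 0},{"tx": 0,"ty": 0,"tz": 0.045,"twist": 0},{"tx": 0,"ty": 0,"tz": 0.06,"twist": 0},{"tx": 0,"ty": 0,"tz": 0.07,"twist": 0},{"tx": 0,"ty": 0,"tz": 0.07,"twist": 0},{"tx": 0,"ty": 0,"tz": 0.07,"twist": 0},{"tx": 0,"ty": 0,"tz": 0.07,"twist": 0}]'

```text
t: 7.9
eef_pos: [0.5022, 0.1174, 0.024]
ee_rot: [3.142, -0.0, -1.392]
force: [0.8, 0.7, -0.2]
width: 0.0006
gripper_force: 0.0
```

```bash
python3 ang.py d | tail -2; python3 mv.py .50 .117 .25 -1.391
```

```text
top [([259, 162, 12, 19, 146], [264.5, 170.7]), ([235, 176, 8, 5, 27], [238.4, 177.8])]
side [([256, 231, 15, 12, 81], [263.9, 236.7])]
t 8.0 pos [0.5023 0.1175 0.0242] [-3.141  0.    -1.392] F [0.3 0.  0.1] q [ 0.61  0.28 -0.55  0.   -0.73 -0.43] w 0.0005103749924774193
tx 0.000 ty 0.009 tz -0.903 twist -0.000
```

>>> arm_command --commands '[{"tx": 0,"ty": 0,"tz": -0.05,"twist": 0},{"tx": 0,"ty": 0,"tz": -0.16,"twist": 0},{"tx": 0,"ty": 0,"tz": -0.28,"twist": 0},{"tx": 0,"ty": 0,"tz": -0.41,"twist": 0},{"tx": 0,"ty": 0,"tz": -0.54,"twist": 0},{"tx": 0,"ty": 0,"tz": -0.67,"twist": 0},{"tx": 0,"ty": 0,"tz": -0.77,"twist": 0},{"tx": 0,"ty": 0,"tz": -0.82,"twist": 0}]'

```text
t: 8.67
eef_pos: [0.5035, 0.1179, 0.2332]
ee_rot: [-3.136, 0.001, -1.392]
force: [0.3, 1.1, -0.1]
width: 0.0006
gripper_force: 0.0
```

```bash
python3 ang.py e | tail -2; python3 mv.py .449 -.0385 .229 0.18
```

```text
top [([258, 162, 13, 19, 147], [264.5, 170.7]), ([235, 176, 8, 5, 27], [238.4, 177.8]), ([205, 196, 8, 7, 37], [208.5, 198.7])]
side [([312, 218, 7, 7, 28], [314.8, 221.1]), ([256, 231, 15, 12, 82], [263.8, 236.7])]
t 8.7667 pos [0.5035 0.1181 0.2321] [-3.136e+00  2.000e-03 -1.392e+00] F [-0.4  0.6 -0.1] q [ 0.61  0.07 -0.28  0.   -1.22 -0.43] w 0.0006854370824328101
tx 0.577 ty 0.326 tz 0.012 twist -0.500
```

>>> arm_command --commands '[{"tx": 0.04,"ty": 0.02,"tz": 0,"twist": -0.03},{"tx": 0.12,"ty": 0.06,"tz": 0,"twist": -0.07},{"tx": 0.2,"ty": 0.11,"tz": 0,"twist": -0.11},{"tx": 0.28,"ty": 0.16,"tz": 0,"twist": -0.15},{"tx": 0.36,"ty": 0.21,"tz": 0,"twist": -0.19},{"tx": 0.44,"ty": 0.26,"tz": 0,"twist": -0.23},{"tx": 0.52,"ty": 0.3,"tz": 0,"twist": -0.265},{"tx": 0.577,"ty": 0.326,"tz": 0,"twist": -0.3}]'

```text
t: 9.43
eef_pos: [0.4461, -0.0405, 0.2282]
ee_rot: [3.141, 0.001, -0.444]
force: [0.7, 1.0, -0.5]
width: 0.0005
gripper_force: 0.0
```

```bash
python3 mv.py .449 -.0385 .18 0.18
```

```text
t 9.4333 pos [ 0.4461 -0.0405  0.2282] [ 3.141e+00  1.000e-03 -4.440e-01] F [ 0.7  1.  -0.5] q [ 0.35 -0.05 -0.41 -0.   -1.21  0.78] w 0.0005133624693507138
tx 0.007 ty -0.012 tz 0.193 twist -0.199
```

>>> arm_command --commands '[{"tx": 0.007,"ty": -0.012,"tz": 0,"twist": -0.035},{"tx": 0.007,"ty": -0.012,"tz": 0,"twist": -0.07},{"tx": 0.007,"ty": -0.012,"tz": 0,"twist": -0.105},{"tx": 0.007,"ty": -0.012,"tz": 0.03,"twist": -0.14},{"tx": 0.007,"ty": -0.012,"tz": 0.07,"twist": -0.175},{"tx": 0.007,"ty": -0.012,"tz": 0.11,"twist": -0.199},{"tx": 0.007,"ty": -0.012,"tz": 0.14,"twist": -0.199},{"tx": 0.007,"ty": -0.012,"tz": 0.15,"twist": -0.199}]'

```text
t: 10.1
eef_pos: [0.4493, -0.0373, 0.1897]
ee_rot: [-3.142, 0.003, 0.173]
force: [0.4, 0.3, 0.4]
width: 0.0008
gripper_force: 0.0
```

```bash
python3 mv.py .449 -.0385 .11 0.18; python3 - <<'E'
from h import *
P=get_state()["eef_pos"]; L=[]
for c,(x,y,w,h) in {"top":(200,150,100,75),"side":(200,130,120,90)}.items():
    I=grab_frame(c)[:,:,::-1];cv2.imwrite(f"pics/{c}_f.png",I); a=I[y:y+h,x:x+w]; k=400/w
    a=cv2.resize(a,None,fx=k,fy=k,interpolation=2)
    for d,col in ((0,(0,0,255)),(.025,(0,255,0))):
        u=(proj(c,P+[0,0,d])-(x,y)+.5)*k; cv2.circle(a,tuple(int(v) for v in u),2,col,-1)
    L.append(a)
cv2.imwrite("pics/m4.png",np.hstack(L))
E
```

```text
t 10.1 pos [ 0.4493 -0.0373  0.1897] [-3.142e+00  3.000e-03  1.730e-01] F [0.4 0.3 0.4] q [ 0.36 -0.01 -0.46 -0.   -1.12  1.39] w 0.0008452303587586976
tx -0.002 ty 0.005 tz 0.319 twist -0.002
```

View pics/m4.png

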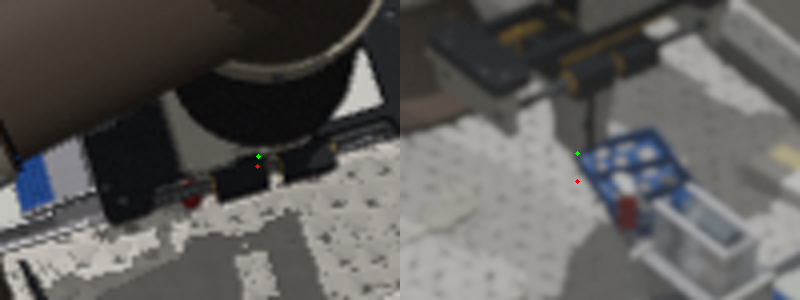

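The green mark (TCP + 25 mm) sits on the fingertip gap at side crop (580,150). The red post is to its left, at top crop (192,200). Now I'll go down beside the post.

>>> arm_command --commands '[{"tx": 0,"ty": 0,"tz": 0.03,"twist": -0.002},{"tx": 0,"ty": 0,"tz": 0.08,"twist": -0.002},{"tx": 0,"ty": 0,"tz": 0.14,"twist": -0.002},{"tx": 0,"ty": 0,"tz": 0.2,"twist": -0.002},{"tx": 0,"ty": 0,"tz": 0.26,"twist": -0.002},{"tx": 0,"ty": 0,"tz": 0.3,"twist": -0.002},{"tx": 0,"ty": 0,"tz": 0.325,"twist": -0.002},{"tx": 0,"ty": 0,"tz": 0.325,"twist": -0.002}]'

```text
t: 10.87
eef_pos: [0.4498, -0.0372, 0.1091]
ee_rot: [3.141, 0.002, 0.181]
force: [0.0, 0.4, -0.4]
width: 0.0005
gripper_force: 0.0
```

```bash
cat > red.py <<'E'
from h import *
for c in ("top","side"):
    I=grab_frame(c); h=cv2.cvtColor(I,cv2.COLOR_RGB2HSV); m=cv2.inRange(h,(0,110,50),(9,255,255))|cv2.inRange(h,(172,110,50),(180,255,255))
    n,l,st,ce=cv2.connectedComponentsWithStats(m)
    print(c,[(st[i].tolist(),np.round(ce[i],1).tolist()) for i in range(1,n) if 220<ce[i][0]<300 and 170<ce[i][1]<215 and st[i,4]>3])
E
python3 red.py; python3 mv.py .449 -.0385 .108 0.18
```

```text
top []
side [([266, 190, 4, 8, 30], [267.6, 193.5])]
t 10.9667 pos [ 0.4508 -0.037   0.1105] [ 3.141 -0.     0.182] F [-0.4  0.3 -0.2] q [ 0.36  0.07 -0.58  0.   -0.92  1.4 ] w 0.0007910798240195365
tx -0.008 ty 0.005 tz 0.010 twist 0.001
```

>>> arm_command --commands '[{"tx": -0.008,"ty": -0.015,"tz": 0.01,"twist": 0},{"tx": -0.008,"ty": -0.03,"tz": 0.01,"twist": 0},{"tx": -0.008,"ty": -0.045,"tz": 0.01,"twist": 0},{"tx": -0.008,"ty": -0.06,"tz": 0.01,"twist": 0},{"tx": -0.008,"ty": -0.075,"tz": 0.01,"twist": 0},{"tx": -0.008,"ty": -0.09,"tz": 0.01,"twist": 0},{"tx": -0.008,"ty": -0.1,"tz": 0.01,"twist": 0},{"tx": -0.008,"ty": -0.11,"tz": 0.01,"twist": 0}]'

```text
t: 11.63
eef_pos: [0.4437, -0.01, 0.1079]
ee_rot: [3.141, -0.0, 0.182]
force: [0.8, -2.2, 1.9]
width: 0.0003
gripper_force: 0.7
```

```bash
python3 red.py; python3 mv.py .449 -.0385 .108 0.18
```

```text
top []
side [([270, 188, 4, 8, 19], [271.6, 191.5])]
t 11.7333 pos [ 0.4435 -0.01    0.1078] [-3.141 -0.     0.182] F [ 0.  -0.6  0.3] q [ 0.42  0.06 -0.6  -0.   -0.91  1.33] w 0.0005906246050002048
tx 0.001 ty 0.116 tz -0.001 twist 0.001
```

>>> arm_command --commands '[{"tx": 0,"ty": -0.01,"tz": 0,"twist": 0},{"tx": 0,"ty": -0.02,"tz": 0,"twist": 0},{"tx": 0,"ty": -0.03,"tz": 0,"twist": 0},{"tx": 0,"ty": -0.04,"tz": 0,"twist": 0},{"tx": 0,"ty": -0.05,"tz": 0,"twist": 0},{"tx": 0,"ty": -0.056,"tz": 0,"twist": 0},{"tx": 0,"ty": -0.062,"tz": 0,"twist": 0},{"tx": 0,"ty": -0.066,"tz": 0,"twist": 0}]'

```text
t: 12.4
eef_pos: [0.4405, 0.006, 0.1077]
ee_rot: [3.142, 0.0, 0.182]
force: [1.0, -1.7, 0.1]
width: 0.0007
gripper_force: 0.6
```

```bash
cat > vi.py <<'E'
from h import *
for n in("vial_low_centre","vial_mid_centre","vial_top_centre"):
    for c in("side","top"):
        r=spot_point(n,c); print(n,c,[(np.round(k["uv"],1).tolist(),round(k["score"],2)) for k in r[:2]])
E
python3 red.py; python3 mv.py .449 -.0385 .108 0.18; python3 vi.py
python3 - <<'E'
from h import *
p=(.5158,.0295,.1798);c,s=np.cos(p[2]),np.sin(p[2])
for y,z in((.19,.03),(.165,.035),(.14,.04),(0,.178),(0,.155),(0,.13)):
    P=np.array([p[0]-s*y,p[1]+c*y,z]);print(y,z,proj("side",P),proj("top",P))
E
```

```text
top []
side [([276, 185, 3, 3, 8], [276.9, 186.1])]
t 12.5 pos [0.4405 0.006  0.1077] [-3.141  0.     0.182] F [ 0.  -1.4  0.2] q [ 0.46  0.05 -0.61 -0.   -0.91  1.29] w 0.00043681352036917904
tx 0.001 ty 0.181 tz -0.001 twist 0.001
vial_low_centre side [([300.1, 219.4], 0.52)]
vial_low_centre top []
vial_mid_centre side []
vial_mid_centre top []
vial_top_centre side []
vial_top_centre top []
0.19 0.03 [337.20411124 208.57185144] [174.7486007  203.92562157]
0.165 0.035 [331.3853313  211.01372998] [182.71733979 201.05032309]
0.14 0.04 [325.39644916 213.52579404] [190.75122934 198.1535158 ]
0 0.178 [291.78119056 195.30633914] [234.63317983 170.2181479 ]
0 0.155 [291.02668816 202.76946097] [235.13820345 172.78028045]
0 0.13 [290.23123723 210.62555328] [235.66355774 175.44484985]
```

>>> arm_command --commands '[{"tx": 0,"ty": -0.002,"tz": 0,"twist": 0},{"tx": 0,"ty": -0.004,"tz": 0,"twist": 0},{"tx": 0,"ty": -0.006,"tz": 0,"twist": 0},{"tx": 0,"ty": -0.008,"tz": 0,"twist": 0},{"tx": 0,"ty": -0.01,"tz": 0,"twist": 0},{"tx": 0,"ty": -0.01,"tz": 0,"twist": 0},{"tx": 0,"ty": -0.01,"tz": 0,"twist": 0},{"tx": 0,"ty": -0.01,"tz": 0,"twist": 0}]'

```text
t: 13.47
eef_pos: [0.44, 0.0083, 0.1077]
ee_rot: [-3.142, 0.0, 0.182]
force: [-0.7, -1.3, 0.3]
width: 0.0005
gripper_force: 0.4
```

```bash
python3 vi.py; python3 red.py;python3 mv.py .449 -.0385 .108 0.18
```

```text
vial_low_centre side [([300.1, 219.4], 0.52)]
vial_low_centre top []
vial_mid_centre side []
vial_mid_centre top []
vial_top_centre side []
vial_top_centre top []
top []
side [([277, 185, 2, 3, 6], [277.5, 186.0])]
t 13.8667 pos [0.44   0.0083 0.1077] [-3.142  0.     0.182] F [-0.9  0.7  0.1] q [ 0.47  0.05 -0.61 -0.   -0.91  1.28] w 0.0007049453140379231
tx 0.001 ty 0.191 tz -0.001 twist 0.001
```

```bash
cat > chk.py <<'E'
from h import *
a=cv2.imread("pics/side0.png")
I=grab_frame("side")[:,:,::-1];cv2.imwrite("pics/side_n.png",I)
for u,n in(((292,197),"throat top"),((284,192),"throat front"),((291,206),"throat low"),((337,208),"chute .19"),((331,211),"chute .165"),((326,213),"chute .14")):
    f=lambda J:J[u[1]-1:u[1]+2,u[0]-2:u[0]+3].reshape(-1,3).mean(0).round().astype(int)[::-1].tolist()
    print(n,f(a),f(I))
E
python3 chk.py; python3 vi.py
```

```text
throat top [107, 116, 121] [100, 101, 103]
throat front [89, 98, 113] [99, 102, 107]
throat low [113, 111, 111] [104, 105, 107]
chute .19 [124, 126, 124] [144, 140, 137]
chute .165 [172, 176, 171] [131, 133, 134]
chute .14 [161, 164, 162] [133, 137, 139]
vial_low_centre side [([335.5, 210.8], 0.42)]
vial_low_centre top []
vial_mid_centre side [([331.0, 210.0], 0.39)]
vial_mid_centre top [([286.2, 169.2], 0.32)]
vial_top_centre side [([331.5, 208.5], 0.43)]
vial_top_centre top [([265.1, 171.9], 0.23)]
```

>>> arm_command --commands '[{"tx": 0,"ty": 0.02,"tz": 0,"twist": 0},{"tx": 0,"ty": 0.03,"tz": 0,"twist": 0},{"tx": 0,"ty": 0.03,"tz": -0.06,"twist": 0},{"tx": 0,"ty": 0.03,"tz": -0.14,"twist": 0},{"tx": 0,"ty": 0.03,"tz": -0.22,"twist": 0},{"tx": 0,"ty": 0.01,"tz": -0.26,"twist": 0},{"tx": 0,"ty": -0.06,"tz": -0.26,"twist": 0},{"tx": 0,"ty": -0.15,"tz": -0.26,"twist": 0}]'

```text
t: 14.88
eef_pos: [0.4336, 0.0453, 0.1733]
ee_rot: [-3.141, -0.002, 0.18]
force: [0.9, 0.3, -0.4]
width: 0.0005
gripper_force: 0.0
```

```bash
python3 chk.py; python3 red.py; python3 vi.py; python3 mv.py .4284 .0746 .108 0.18
```

```text
throat top [107, 116, 121] [101, 103, 105]
throat front [89, 98, 113] [98, 101, 106]
throat low [113, 111, 111] [103, 104, 106]
chute .19 [124, 126, 124] [141, 138, 134]
chute .165 [172, 176, 171] [128, 130, 132]
chute .14 [161, 164, 162] [131, 135, 137]
top []
side [([276, 185, 3, 4, 10], [276.9, 186.2])]
vial_low_centre side [([335.6, 210.8], 0.61)]
vial_low_centre top []
vial_mid_centre side [([334.4, 210.1], 0.67), ([277.3, 184.2], 0.5)]
vial_mid_centre top []
vial_top_centre side [([330.9, 211.4], 0.58)]
vial_top_centre top []
t 15.3333 pos [0.4333 0.0447 0.1725] [3.141 0.    0.181] F [-0.3 -0.5 -0. ] q [ 0.56 -0.03 -0.52  0.   -1.08  1.19] w 0.0004743438440557077
tx 0.002 ty -0.121 tz 0.258 twist 0.000
```

>>> arm_command --commands '[{"tx": 0,"ty": -0.06,"tz": 0,"twist": 0},{"tx": 0,"ty": -0.11,"tz": 0,"twist": 0},{"tx": 0,"ty": -0.125,"tz": 0.02,"twist": 0},{"tx": 0,"ty": -0.125,"tz": 0.08,"twist": 0},{"tx": 0,"ty": -0.125,"tz": 0.15,"twist": 0},{"tx": 0,"ty": -0.125,"tz": 0.21,"twist": 0},{"tx": 0,"ty": -0.125,"tz": 0.25,"twist": 0},{"tx": 0,"ty": -0.125,"tz": 0.258,"twist": 0}]'

```text
t: 16.0
eef_pos: [0.4264, 0.0748, 0.1061]
ee_rot: [3.14, 0.003, 0.181]
force: [0.1, -0.5, -0.3]
width: 0.0005
gripper_force: 0.0
```

```bash
python3 red.py; python3 mv.py .4284 .0746 .108 0.18
```

```text
top [([234, 198, 6, 6, 26], [236.5, 200.8])]
side [([275, 184, 4, 5, 14], [276.6, 185.8])]
t 16.1 pos [0.4274 0.0753 0.1078] [3.141e+00 1.000e-03 1.820e-01] F [0.3 0.5 0. ] q [ 0.63  0.04 -0.62  0.   -0.91  1.12] w 0.0006824838800524696
tx 0.003 ty 0.004 tz -0.001 twist 0.001
```

>>> arm_command --commands '[{"tx": 0,"ty": 0.025,"tz": 0,"twist": 0},{"tx": 0,"ty": 0.045,"tz": 0,"twist": 0},{"tx": 0,"ty": 0.06,"tz": 0,"twist": 0},{"tx": 0,"ty": 0.08,"tz": 0,"twist": 0},{"tx": 0,"ty": 0.1,"tz": 0,"twist": 0},{"tx": 0,"ty": 0.12,"tz": 0,"twist": 0},{"tx": 0,"ty": 0.135,"tz": 0,"twist": 0},{"tx": 0,"ty": 0.15,"tz": 0,"twist": 0}]'

```text
t: 16.77
eef_pos: [0.4347, 0.0387, 0.1084]
ee_rot: [-3.141, -0.0, 0.182]
force: [-0.5, 0.9, 0.6]
width: 0.0007
gripper_force: 0.7
```

```bash
python3 red.py; python3 mv.py .4284 .0746 .108 0.18
```

```text
top []
side [([270, 187, 4, 9, 29], [271.6, 190.5])]
t 16.8667 pos [0.4344 0.0384 0.1082] [3.141 0.    0.181] F [-0.1  0.   0.1] q [ 0.54  0.04 -0.62  0.   -0.91  1.21] w 0.0006235886971474322
tx 0.003 ty -0.147 tz 0.001 twist 0.000
```

>>> arm_command --commands '[{"tx": 0,"ty": 0.008,"tz": 0,"twist": 0},{"tx": 0,"ty": 0.016,"tz": 0,"twist": 0},{"tx": 0,"ty": 0.024,"tz": 0,"twist": 0},{"tx": 0,"ty": 0.03,"tz": 0,"twist": 0},{"tx": 0,"ty": 0.034,"tz": 0,"twist": 0},{"tx": 0,"ty": 0.038,"tz": 0,"twist": 0},{"tx": 0,"ty": 0.038,"tz": 0,"twist": 0},{"tx": 0,"ty": 0.038,"tz": 0,"twist": 0}]'

```text
t: 17.53
eef_pos: [0.4361, 0.0296, 0.1082]
ee_rot: [3.141, 0.0, 0.182]
force: [0.1, 0.4, 1.3]
width: 0.0006
gripper_force: 0.1
```

```bash
python3 red.py; python3 mv.py .4284 .0746 .108 0.18
```

```text
top []
side [([267, 188, 4, 9, 28], [268.7, 191.8])]
t 17.6333 pos [0.4362 0.0296 0.1082] [ 3.141 -0.     0.182] F [ 0.8  0.  -0.3] q [ 0.52  0.04 -0.61  0.   -0.91  1.23] w 0.0006861345637100379
tx 0.002 ty -0.183 tz 0.001 twist 0.001
```

>>> arm_command --commands '[{"tx": 0,"ty": 0.002,"tz": 0,"twist": 0},{"tx": 0,"ty": 0.004,"tz": 0,"twist": 0},{"tx": 0,"ty": 0.006,"tz": 0,"twist": 0},{"tx": 0,"ty": 0.008,"tz": 0,"twist": 0},{"tx": 0,"ty": 0.01,"tz": 0,"twist": 0},{"tx": 0,"ty": 0.01,"tz": 0,"twist": 0},{"tx": 0,"ty": 0.01,"tz": 0,"twist": 0},{"tx": 0,"ty": 0.01,"tz": 0,"twist": 0}]'

```text
t: 18.3
eef_pos: [0.4366, 0.0272, 0.1082]
ee_rot: [3.142, -0.0, 0.182]
force: [0.2, 1.3, 0.2]
width: 0.0002
gripper_force: 0.4
```

```bash
python3 red.py; python3 mv.py .4284 .0746 .108 0.18
```

```text
top []
side [([266, 189, 5, 8, 28], [268.0, 192.2])]
t 18.4 pos [0.4366 0.0272 0.1082] [ 3.142 -0.     0.182] F [ 0.6 -0.3 -0. ] q [ 0.52  0.04 -0.61  0.   -0.91  1.24] w 0.00023842486103657645
tx 0.002 ty -0.192 tz 0.001 twist 0.001
```

>>> arm_command --commands '[{"tx": 0,"ty": 0.002,"tz": 0,"twist": 0},{"tx": 0,"ty": 0.003,"tz": 0,"twist": 0},{"tx": 0,"ty": 0.004,"tz": 0,"twist": 0},{"tx": 0,"ty": 0.005,"tz": 0,"twist": 0},{"tx": 0,"ty": 0.005,"tz": 0,"twist": 0},{"tx": 0,"ty": 0.005,"tz": 0,"twist": 0},{"tx": 0,"ty": 0.005,"tz": 0,"twist": 0},{"tx": 0,"ty": 0.005,"tz": 0,"twist": 0}]'

```text
t: 19.07
eef_pos: [0.4368, 0.0261, 0.1082]
ee_rot: [-3.142, -0.0, 0.182]
force: [-1.2, 2.0, 0.3]
width: 0.0003
gripper_force: 1.1
```

```bash
python3 red.py; python3 mv.py .4284 .0746 .108 0.18
```

```text
top []
side [([266, 189, 4, 9, 30], [267.7, 192.7])]
t 19.1667 pos [0.4368 0.0261 0.1082] [-3.142 -0.     0.182] F [-0.5  1.7  0.8] q [ 0.51  0.04 -0.61 -0.   -0.91  1.24] w 0.00026511940057930103
tx 0.002 ty -0.197 tz 0.001 twist 0.001
```

>>> arm_command --commands '[{"tx": 0,"ty": 0.001,"tz": 0,"twist": 0},{"tx": 0,"ty": 0.002,"tz": 0,"twist": 0},{"tx": 0,"ty": 0.003,"tz": 0,"twist": 0},{"tx": 0,"ty": 0.004,"tz": 0,"twist": 0},{"tx": 0,"ty": 0.004,"tz": 0,"twist": 0},{"tx": 0,"ty": 0.004,"tz": 0,"twist": 0},{"tx": 0,"ty": 0.004,"tz": 0,"twist": 0},{"tx": 0,"ty": 0.004,"tz": 0,"twist": 0}]'

```text
t: 19.83
eef_pos: [0.437, 0.0258, 0.1082]
ee_rot: [-3.14, -0.0, 0.182]
force: [-3.7, 7.2, 2.3]
width: 0.0005
gripper_force: 4.0
```

```bash
python3 red.py; python3 mv.py .4284 .0746 .108 0.18
```

```text
top []
side [([266, 189, 4, 9, 28], [267.8, 192.7])]
t 19.9333 pos [0.437  0.0258 0.1082] [-3.14  -0.     0.182] F [-3.3  8.4  0.9] q [ 0.51  0.04 -0.61 -0.   -0.91  1.24] w 0.000471621833530988
tx 0.002 ty -0.198 tz 0.001 twist 0.001
```

The force rose to 8 N, so the slide is against its shut stop. I'll back off and lift.

>>> arm_command --commands '[{"tx": 0,"ty": -0.02,"tz": 0,"twist": 0},{"tx": 0,"ty": -0.06,"tz": 0,"twist": 0},{"tx": 0,"ty": -0.1,"tz": 0,"twist": 0},{"tx": -0.03,"ty": -0.12,"tz": -0.05,"twist": 0},{"tx": -0.06,"ty": -0.12,"tz": -0.15,"twist": 0},{"tx": -0.08,"ty": -0.12,"tz": -0.28,"twist": 0},{"tx": -0.1,"ty": -0.12,"tz": -0.4,"twist": 0},{"tx": -0.1,"ty": -0.12,"tz": -0.5,"twist": 0}]'

```text
t: 20.6
eef_pos: [0.4064, 0.0503, 0.2355]
ee_rot: [-3.142, -0.002, 0.183]
force: [1.5, 0.3, -0.6]
width: 0.0009
gripper_force: 0.0
```

```bash
python3 red.py; python3 mv.py .437 .0258 .108 0.18; python3 ang.py g | tail -2; python3 chk.py; python3 vi.py
```

```text
top [([244, 195, 7, 4, 19], [246.9, 196.5])]
side [([266, 189, 5, 9, 35], [267.8, 192.5])]
t 20.7 pos [0.4091 0.0514 0.2376] [-3.14  -0.008  0.183] F [0.5 0.3 0.5] q [ 0.61 -0.13 -0.46  0.   -1.23  1.14] w 0.00052107714041576
tx 0.091 ty 0.121 tz 0.518 twist 0.001
top [([260, 162, 11, 17, 64], [266.4, 169.2]), ([200, 248, 20, 17, 76], [208.3, 254.6])]
side [([256, 231, 15, 13, 85], [263.8, 236.7])]
throat top [107, 116, 121] [101, 103, 105]
throat front [89, 98, 113] [97, 101, 106]
throat low [113, 111, 111] [102, 103, 105]
chute .19 [124, 126, 124] [139, 136, 132]
chute .165 [172, 176, 171] [126, 129, 130]
chute .14 [161, 164, 162] [129, 133, 135]
vial_low_centre side [([337.9, 208.0], 0.65), ([287.0, 247.4], 0.38)]
vial_low_centre top [([166.0, 257.9], 0.6), ([337.2, 224.7], 0.2)]
vial_mid_centre side [([332.4, 208.9], 0.43)]
vial_mid_centre top []
vial_top_centre side [([327.4, 210.6], 0.55)]
vial_top_centre top []
```

```bash
python3 -c "
from station import *
s=get_state();print(s['t'],max(abs(s['qd'])));print(job_done())"
```

```text
21.15 0.0048676325837103615
the job is handed in; nothing more can be done
None
```

The job is handed in at 21 s of the 51 s allowed: the gate is rocked over to its left-down stop, the images show all three vials in the left chute, and the slide was pushed to its shut stop (about 8 N); `job_done()` returned no verdict.

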